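# Sweep loose nuts off the plate into the tray

## Robot

A 7-joint arm with a two-finger parallel gripper is mounted at the origin on the work surface. World frame = base frame: x ahead of the robot, y to its left, z up, the work surface at z = 0. Lengths are in m, angles in rad, forces in N, time in s.
With the tool pointing down it reaches from about 0.4 to 0.875 m from the base axis. Payload 6.5 kg.
Tool frame: the origin (TCP) lies midway between the tips of the shut fingers; the grasp point (between the pads) lies 19 mm behind it; z points along the fingers, x is the direction in which the jaws open and shut, and the axes are right-handed (so a half turn about z gives the same grasp; the last joint's range is limited). The gripper opens to 85 mm and grips with 20 to 120 N. Pads are 22 mm wide; open, the fingers measure 114 mm over their backs; the gripper's body (76 mm by 85 mm) begins 54 mm behind the grasp point. The pads swing forward as they close: fully open they stand 13 mm farther back than shut.
Start: joints at [-1.325, 0.536, -0.004, 1.538, 0.003, 1.067, -0.071], TCP at [0.199, 0.619, 0.231] pointing down, gripper open.
Joint ranges: [-2.7, 2.7], [-0.37, 2.16], [-1.27, 1.26], [0.24, 2.4], [-1.31, 4.45], [0.19, 1.91], [-2.76, 2.76]. Speed limits (rad/s): [2.39, 2.39, 3.14, 3.14, 3.14, 3.14, 3.14].

## Interface

Orientations are given as a unit quaternion [x, y, z, w].
In Python, from bench import bot, eyes gives the robot as it stands.
- The arm moves only by the tool arm_command, never from a script. Its argument "steps" is one flat list of numbers, 5 for each row, row after row: the closure, from 0 (fully open) to 1 (shut), then the shift along the tool's x, y, z in m, then the turn about the tool's z in degrees. In form: [gripper, x, y, z, spin, gripper, x, y, z, spin, ...]. A call has 1 to 12 rows; each row is the pose to reach, as a shift and turn from the pose measured when the call began, along the tool's axes at that moment; what a row does not reach only later rows make up. A row lasts 1/12 s, in which the tool goes at most 41.7 mm and 7.16 degrees, less where a joint would pass 70% of its speed; a pose out of reach is approached as far as the arm can. A call with a gripper value outside its range is refused whole. The fingers move at their own pace and stop on an object; the grip force is fixed at half the most. Time passes only in rows, so rows that repeat a pose let the fingers close. It gives the time, the measured TCP pose, the force and the opening at its end, in the units of the state.
- bot.get_state(): the state, without advancing time (a new reading comes with each control period).
- eyes.read_camera(name): name is "scene" or "top" or "wrist"; returns the picture (420x560x3 uint8, red, green, blue); there is no depth.
- eyes.camera_params(name): a dict with "camera_matrix" (3x3 intrinsics, pixels), "xyz" and "rotation" of the camera in the world; the wrist camera has in their place "mount" (4x4, takes a point from camera to tool coordinates, whose origin is the TCP and whose axes are the tool frame's). Camera axes: x right, y down, z forward; pixel columns grow to the right and rows downward; lengths in m; the calibration is good to about 2 mm. A picture is of the moment at which its call begins: read the wrist's pose just before it. camera_params takes no time and is no camera call.
- bot.hand_in(): hands the job in, once; it reports no verdict.
The state is a dict: "time_s": time; "qpos": joint angles; "qvel": joint speeds; "joint_torque": joint torques, N m; "eef_pos": TCP position; "ee_rot": TCP orientation; "contact_force": force on the tool from outside, world axes, zero at the start; "ft_torque": the same for the moment, N m; "opening": finger opening in m.
Only numpy, scipy, OpenCV 4.12 (cv2) and the standard library are available. Lean on these libraries where they do the work, as an engineer would, in place of code of your own. Each camera call takes 0.05 s, during which the arm holds its last target.

## Task

Three loose hex nuts are lying on the steel plate: sweep them across it with the fingertips and over its edge into the open tray that stands against one end of the plate. Only push the nuts, never pick one up, and do not disturb the plug gauge standing on the plate, the wooden case, the dial gauge or the insert box.

Things in the scene. Friction and masses are not known exactly. Their poses are not given: they have to be found in the camera images.
- plate: Heavy dark steel plate lying fixed on the bench: 180 mm along its own x, 300 mm along its own y, 40 mm high, flat top without rims. Origin at the centre of its underside, z up; at yaw 0 its axes are the world's. It may be turned up to 15 degrees.
- tray: Open bare sheet-aluminium tray, fixed to the bench, parallel to the plate and standing against one of the plate's two short ends (its +y or its -y end, it varies) with a 2 mm gap: 180 mm along its x, 110 mm along its y, 34 mm high (6 mm lower than the plate's top), walls and floor 3 mm. Origin at the centre of its underside, z up, axes parallel to the plate's.
- nut0_center (a point): Centre (half-way up) of a loose plain steel hex nut lying flat on the plate near the -y end of it: 24 mm across flats, 28 mm across corners, 13 mm high, about 40 g. All three nuts are alike; at the start their centres are at least 60 mm apart and at least 30 mm inside the plate's edges. They slide when pushed.
- nut0: The same nut as nut0_center; origin at the centre of its underside, z up at the start.
- nut1_center (a point): Centre (half-way up) of a loose plain steel hex nut lying flat on the plate about the middle of it: 24 mm across flats, 28 mm across corners, 13 mm high, about 40 g. All three nuts are alike; at the start their centres are at least 60 mm apart and at least 30 mm inside the plate's edges. They slide when pushed.
- nut1: The same nut as nut1_center; origin at the centre of its underside, z up at the start.
- nut2_center (a point): Centre (half-way up) of a loose plain steel hex nut lying flat on the plate near the +y end of it: 24 mm across flats, 28 mm across corners, 13 mm high, about 40 g. All three nuts are alike; at the start their centres are at least 60 mm apart and at least 30 mm inside the plate's edges. They slide when pushed.
- nut2: The same nut as nut2_center; origin at the centre of its underside, z up at the start.
- plug: Steel plug gauge standing upright and loose on the plate, on the plate's +x half, its axis at least 50 mm further along the plate's x than any nut's centre: round, 26 mm diameter in the lower 22 mm, 18 mm above, 45 mm high. Origin at the centre of its underside. Not to be disturbed.
- case: Closed wooden case, loose on the bench 12 to 17 mm off the plate's other short end: 120 mm along its x, 80 mm along its y, 40 mm high. Origin at the centre of its underside. Not to be disturbed.
- dial: Dial gauge lying on its back, loose on the bench beyond the plate's +x side: body 56 mm diameter and 18 mm high with a thin stem reaching 65 mm from its centre along its +y. Origin at the centre of its underside. Not to be disturbed.
- inserts: Small clear-lidded insert box, loose on the bench beyond the plate's +x side: 36 x 70 mm, 32 mm high. Origin at the centre of its underside. Not to be disturbed.
Not all that is in view belongs to the job. Leave any yellow look-alike of the nut2 alone. Leave any pink look-alike of the nut1 alone.

How it is judged:
By the outcome, as a careful person would: the job done as asked, in the order asked, and still so for the second after the job is handed in, with the robot touching nothing.
It also fails if it takes over 64 s, if anything falls off the work surface, if the arm or the gripper's body presses on something with over 40 N, if the wrist force passes 120 N, or if a joint passes its speed limit or range.

## Working session

There is one attempt and no reset: what is moved stays moved. The work goes in short steps, Python scripts to look and compute and a tool call to move; the robot and the scene stay as the last step left them, time stands still between calls to the robot, and variables do not carry over. Pictures are saved under pics/ and viewed, and the job is handed in when it is done.

Besides the shell and the picture viewer there is one more tool, called after "Emit:" as a command line: name --argument value ..., lists and objects as JSON in quotes. arm_command: Moves the arm, as the interface text tells. Its arguments: {"type":"object","properties":{"steps":{"type":"array"}},"required":["steps"]}

```bash
mkdir -p pics; ls; python3 - <<'E'
from bench import bot, eyes
import cv2, numpy as np
np.set_printoptions(precision=4,suppress=True)
for n in ["scene","top"]:
    im=eyes.read_camera(n); cv2.imwrite(f"pics/{n}0.png",im[:,:,::-1]); p=eyes.camera_params(n); print(n,p)
print(eyes.camera_params("wrist"))
s=bot.get_state(); print(s)
E
```

```text
pics
scene {'camera_matrix': array([[541.6321,   0.    , 275.8012],
       [  0.    , 541.6321, 211.4022],
       [  0.    ,   0.    ,   1.    ]]), 'xyz': array([1.2924, 0.0602, 0.5095]), 'rotation': array([ 0.6154,  0.6138, -0.3579, -0.3412])}
top {'camera_matrix': array([[406.0661,   0.    , 282.7566],
       [  0.    , 406.0661, 212.2274],
       [  0.    ,   0.    ,   1.    ]]), 'xyz': array([0.5065, 0.0123, 0.7108]), 'rotation': array([ 0.7093, -0.7038,  0.0102, -0.0379])}
{'camera_matrix': array([[350.9018,   0.    , 279.6786],
       [  0.    , 350.9018, 203.9847],
       [  0.    ,   0.    ,   1.    ]]), 'mount': array([[ 1.    ,  0.0001, -0.0006,  0.0007],
       [ 0.0001,  0.9485,  0.3168, -0.0818],
       [ 0.0006, -0.3168,  0.9485, -0.1418],
       [ 0.    ,  0.    ,  0.    ,  1.    ]])}
{'time_s': 0.1, 'qpos': array([-1.3252,  0.5371, -0.0044,  1.5387,  0.0026,  1.0673, -0.0712]), 'qvel': array([ 0.0008, -0.0017, -0.001 , -0.0027,  0.0009, -0.0003,  0.0002]), 'joint_torque': array([  0.0027, -58.4567,   1.0519, -25.9776,   0.0127,   0.0045,
        -0.    ]), 'eef_pos': array([0.1993, 0.6181, 0.2305]), 'ee_rot': array([ 0.8083,  0.5888, -0.0006,  0.0005]), 'contact_force': array([-0.0694,  0.2144,  0.3573]), 'ft_torque': array([-0.0111,  0.0249,  0.0281]), 'opening': 0.08545255162996333}
```

View pics/top0.png

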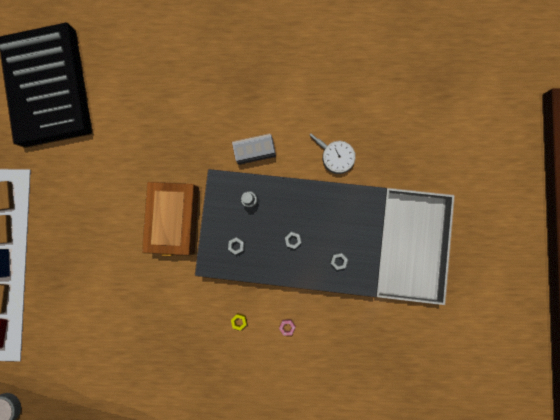

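View pics/scene0.png

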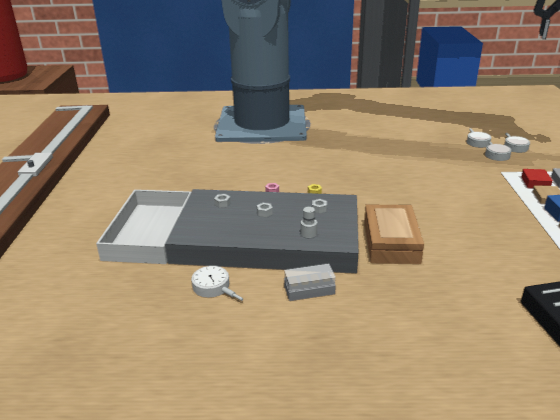

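The top view shows the plate from (203,170) to (387,298), with the tray at its right end. Three steel nuts lie on it at about (235,246), (293,240) and (340,261), and the plug is at (249,200). The yellow nut (239,322) and the pink nut (287,328) are lying on the bench, not on the plate, so they are the look-alikes and I'll leave them alone.

```bash
cat > h.py <<'E'
from bench import bot, eyes
import cv2, numpy as np
from scipy.spatial.transform import Rotation as R
np.set_printoptions(precision=4,suppress=True)
def ray(n,uv,z,st=None):
    p=eyes.camera_params(n); K=p["camera_matrix"]
    if n=="wrist":
        M=p["mount"]; Rt=R.from_quat(st["ee_rot"]).as_matrix(); Rw=Rt@M[:3,:3]; o=np.array(st["eef_pos"])+Rt@M[:3,3]
    else:
        r=np.array(p["rotation"]); Rw=R.from_quat(r).as_matrix(); o=np.array(p["xyz"])
    d=(Rw@np.linalg.inv(K)@np.c_[np.atleast_2d(uv),np.ones(len(np.atleast_2d(uv)))].T).T
    return o+d*((z-o[2])/d[:,2])[:,None]
def proj(n,P):
    p=eyes.camera_params(n); Rw=R.from_quat(p["rotation"]).as_matrix()
    c=(np.atleast_2d(P)-p["xyz"])@Rw; q=c@p["camera_matrix"].T
    return q[:,:2]/q[:,2:]
E
python3 - <<'E'
from h import *
im=cv2.imread("pics/top0.png"); hsv=cv2.cvtColor(im,cv2.COLOR_BGR2HSV)
# plate: dark bluish, find
m=((hsv[...,2]<75)&(im[...,0].astype(int)>=im[...,2].astype(int)-2)).astype(np.uint8)
m[:150]=0;m[:,:190]=0;m[:,400:]=0;m[320:]=0
m=cv2.morphologyEx(m,cv2.MORPH_OPEN,np.ones((5,5)))
m=cv2.morphologyEx(m,cv2.MORPH_CLOSE,np.ones((21,21)))
c=max(cv2.findContours(m,0,2)[0],key=cv2.contourArea)
b=cv2.boxPoints(cv2.minAreaRect(c)); W=ray("top",b,.04)
print("plate px",b,"\n",W[:,:2],np.linalg.norm(W-np.roll(W,-1,0),axis=1), W.mean(0))
# bright blobs inside the plate
g=((im.min(2)>95)).astype(np.uint8)
n,l,s,ce=cv2.connectedComponentsWithStats(g)
for i in range(1,n):
    if s[i,4]>25 and 195<ce[i][0]<380 and 120<ce[i][1]<340:
        cc=cv2.findContours((l==i).astype(np.uint8),0,2)[0][0]; (u,v),r=cv2.minEnclosingCircle(cc)
        print(s[i],ce[i],"circ",u,v,r, ray("top",(u,v),.053)[0], r*2*(.71-.053)/406)
# tray
crop=cv2.resize(im[140:340,140:460],None,fx=2.5,fy=2.5,interpolation=2); cv2.imwrite("pics/crop0.png",crop)
s=cv2.imread("pics/scene0.png")[170:310,90:440]; cv2.imwrite("pics/crops0.png",cv2.resize(s,None,fx=2.2,fy=2.2,interpolation=2))
E
```

```text
plate px [[195.4621 276.2805]
 [206.9988 169.1537]
 [387.2773 188.5684]
 [375.7405 295.6952]] 
 [[ 0.4451  0.1822]
 [ 0.624   0.1669]
 [ 0.5923 -0.1332]
 [ 0.4176 -0.1132]] [0.1795 0.3017 0.1759 0.2967] [0.5198 0.0257 0.04  ]
[232 134  42  27 773] [252.5977 146.7141] circ 252.5 146.5 21.50591278076172 [0.6596 0.0891 0.053 ] 0.06960288028059333
[310 134  46  39 866] [337.3995 155.0323] circ 331.0 149.5 26.100866317749023 [ 0.6546 -0.0397  0.053 ] 0.08447423236828132
[241 191  16  15 144] [247.5903 197.2778] circ 248.3333282470703 198.5 7.812132835388184 [0.5734 0.0948 0.053 ] 0.025283602329310526
[285 232  16  17 142] [292.6408 239.8662] circ 292.3636474609375 239.90908813476562 8.254815101623535 [0.5066 0.0223 0.053 ] 0.02671632276732346
[228 237  16  17 134] [235.1418 245.4701] circ 235.30682373046875 245.2045440673828 8.233872413635254 [0.4972 0.1149 0.053 ] 0.02664854273772592
[331 253  17  17 136] [339.0515 260.9265] circ 339.0 261.0 8.485381126403809 [ 0.4735 -0.0527  0.053 ] 0.02746253891648917
[279 321  16  15 106] [286.6415 327.4717] circ 286.5 327.5 7.905794143676758 [0.3672 0.0306 0.053 ] 0.025586732770421818
```

View pics/crop0.png

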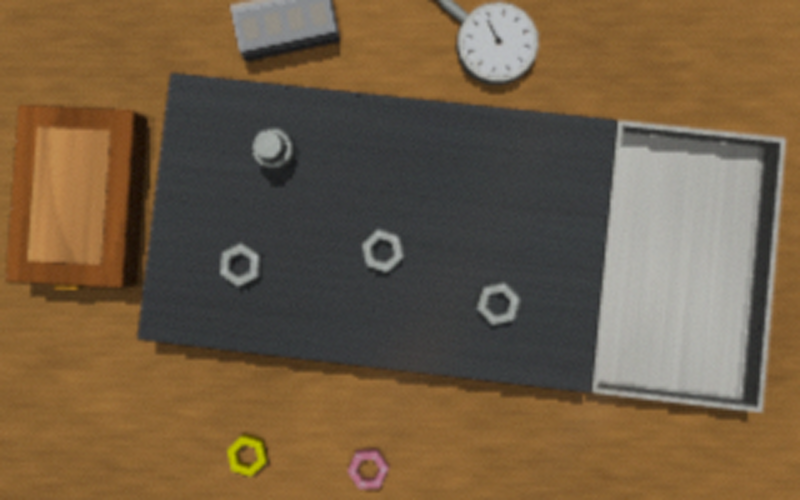

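View pics/crops0.png

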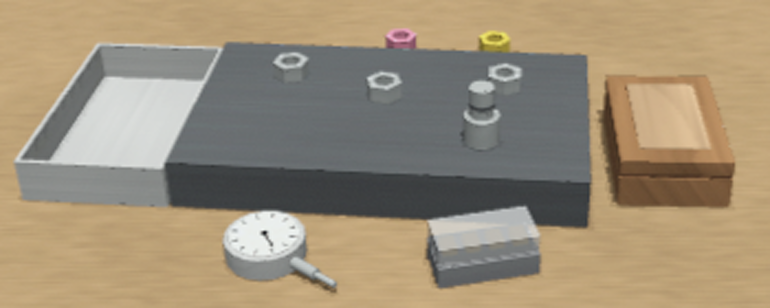

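The crops confirm three grey nuts on the plate, the coloured look-alikes on the bench and the tray at the -y end. I'll cross-check the positions in the scene view and work out the moves.

```bash
cat >> h.py <<'E'
YAW=np.deg2rad(-5.6); X=np.array([np.cos(YAW),np.sin(YAW)]); Y=np.array([-np.sin(YAW),np.cos(YAW)])
C=np.array([.5198,.0257])
def topl(p): d=np.asarray(p)[:2]-C; return np.array([d@X,d@Y])
def tow(p): return C+p[0]*X+p[1]*Y
def shift(target,st):
    Rt=R.from_quat(st["ee_rot"]).as_matrix(); d=np.asarray(target)-st["eef_pos"]
    yaw=np.arctan2(Rt[1,0],Rt[0,0]); return Rt.T@d, np.rad2deg(-(YAW-yaw))
E
python3 - <<'E'
from h import *
crop=np.array([[170,74],[615,122],[592,392],[139,340]])/2.5+[140,140]
W=ray("top",crop,.04); print(W, "yaws", [np.rad2deg(np.arctan2(-(a-b)[0],(a-b)[1])) for a,b in((W[0],W[1]),(W[3],W[2]))], W.mean(0))
sc=np.array([[222,43],[585,55],[590,170],[170,163]])/2.2+[90,170]
print("scene plate",ray("scene",sc,.04))
for uv in [(290,59),(384,80),(505,72)]:
    w=ray("scene",np.array(uv)/2.2+[90,170],.053)[0]; print("scene nut",w,topl(w))
for w in [(.4735,-.0527),(.5066,.0223),(.4972,.1149),(.5734,.0948)]: print("top",w,topl(w))
tray=np.array([[622,122],[784,139],[762,410],[595,393]])/2.5+[140,140]
for w in ray("top",tray,.034): print("tray",w,topl(w))
st=bot.get_state()
for n,p in {"n2pre":(.4735,.02),"mid":(.35,.31)}.items(): print(n,shift([*p,.15],st))
E
```

```text
[[ 0.6232  0.1652  0.04  ]
 [ 0.5919 -0.1311  0.04  ]
 [ 0.4159 -0.1149  0.04  ]
 [ 0.4456  0.182   0.04  ]] yaws [np.float64(-6.024922510593465), np.float64(-5.716317965758788)] [0.5192 0.0253 0.04  ]
scene plate [[ 0.4201 -0.1142  0.04  ]
 [ 0.4494  0.1841  0.04  ]
 [ 0.6125  0.1685  0.04  ]
 [ 0.5975 -0.1253  0.04  ]]
scene nut [ 0.4725 -0.0514  0.053 ] [-0.0396 -0.0814]
scene nut [0.5075 0.0238 0.053 ] [-0.0121 -0.0031]
scene nut [0.4978 0.1165 0.053 ] [-0.0308  0.0882]
top (0.4735, -0.0527) [-0.0384 -0.0825]
top (0.5066, 0.0223) [-0.0128 -0.0047]
top (0.4972, 0.1149) [-0.0312  0.0866]
top (0.5734, 0.0948) [0.0466 0.074 ]
tray [ 0.5927 -0.137   0.034 ] [ 0.0885 -0.1548]
tray [ 0.5819 -0.2428  0.034 ] [ 0.088  -0.2611]
tray [ 0.4051 -0.2253  0.034 ] [-0.0897 -0.261 ]
tray [ 0.4144 -0.1179  0.034 ] [-0.0908 -0.1532]
n2pre (array([-0.4851,  0.4445,  0.0813]), np.float64(77.7383520181224))
mid (array([-0.2469,  0.238 ,  0.0809]), np.float64(77.7383520181224))
```

Emit:
arm_command --steps '[0.82,-0.03,0.025,0.005,6,0.82,-0.06,0.05,0.01,12,0.82,-0.09,0.08,0.015,19,0.82,-0.12,0.11,0.02,26,0.82,-0.15,0.138,0.025,33,0.82,-0.18,0.165,0.03,40,0.82,-0.21,0.193,0.035,47,0.82,-0.24,0.22,0.04,54,0.82,-0.27,0.248,0.045,61,0.82,-0.3,0.275,0.05,68,0.82,-0.33,0.303,0.055,74,0.82,-0.36,0.33,0.06,77.7]'

```text
time_s: 1.1
eef_pos: [0.4032, 0.1723, 0.1709]
ee_rot: [0.999, -0.051, -0.0, 0.001]
contact_force: [0.4, 0.2, -0.3]
opening: 0.015
```

```bash
python3 - <<'E'
from h import *
st=bot.get_state(); print(st["time_s"],st["eef_pos"],st["ee_rot"],st["opening"],st["contact_force"])
p=tow((-.0390,-.0820+.045)); print(p,shift([*p,.11],st),shift([*p,.0435],st))
E
```

```text
1.1 [0.4032 0.1723 0.1709] [ 0.9987 -0.051  -0.0001  0.0007] 0.015045824220397392 [ 0.3536  0.2364 -0.295 ]
[ 0.4774 -0.0073] (array([0.0921, 0.171 , 0.0612]), np.float64(-0.25025661766995416)) (array([0.0921, 0.1709, 0.1277]), np.float64(-0.25025661766995416))
```

Emit:
arm_command --steps '[0.82,0.02,0.036,0.012,0,0.82,0.04,0.072,0.024,0,0.82,0.06,0.108,0.036,0,0.82,0.08,0.144,0.048,0,0.82,0.092,0.176,0.061,0,0.82,0.092,0.176,0.061,0,0.82,0.092,0.176,0.061,0]'

```text
time_s: 1.68
eef_pos: [0.4763, -0.0155, 0.1094]
ee_rot: [0.999, -0.054, -0.001, 0.001]
contact_force: [-0.3, 0.8, -0.0]
opening: 0.0156
```

```bash
python3 - <<'E'
from h import *
st=bot.get_state(); print(st["time_s"],st["eef_pos"],st["ee_rot"],st["opening"])
im=eyes.read_camera("wrist"); cv2.imwrite("pics/w1.png",im[:,:,::-1])
p=tow((-.0390,-.0820+.04)); print(p,shift([*p,.0435],st))
E
```

```text
1.6833 [ 0.4763 -0.0155  0.1094] [ 0.9985 -0.0541 -0.0009  0.0015] 0.0155521290745025
[ 0.4769 -0.0123] (array([ 0.0004, -0.0034,  0.0659]), np.float64(-0.602520027207408))
```

View pics/w1.png

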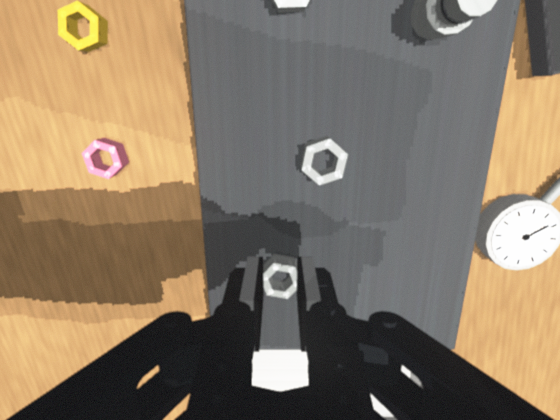

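The wrist view shows nut0 centred between the fingertips at (281,281) and nut1 clear at (324,161). Next I lower the tool behind nut0.

Emit:
arm_command --steps '[0.82,0,-0.003,0.025,-0.5,0.82,0,-0.003,0.045,-0.5,0.82,0,-0.003,0.06,-0.5,0.82,0,-0.003,0.066,-0.5,0.82,0,-0.003,0.066,-0.5]'

```text
time_s: 2.15
eef_pos: [0.4754, -0.0085, 0.043]
ee_rot: [0.999, -0.047, -0.002, 0.001]
contact_force: [-0.1, 0.6, -0.2]
opening: 0.0153
```

```bash
python3 - <<'E'
from h import *
st=bot.get_state(); print(st["time_s"],st["eef_pos"],st["contact_force"],topl(st["eef_pos"]))
im=eyes.read_camera("wrist"); cv2.imwrite("pics/w2.png",im[:,:,::-1])
p=tow((-.0390,-.150)); print(p,shift([*p,.0435],st))
E
```

```text
2.15 [ 0.4754 -0.0085  0.043 ] [-0.0553  0.6289 -0.2181] [-0.0408 -0.0384]
[ 0.4663 -0.1198] (array([ 0.0013,  0.1116, -0.0004]), np.float64(0.25597557084290046))
```

View pics/w2.png

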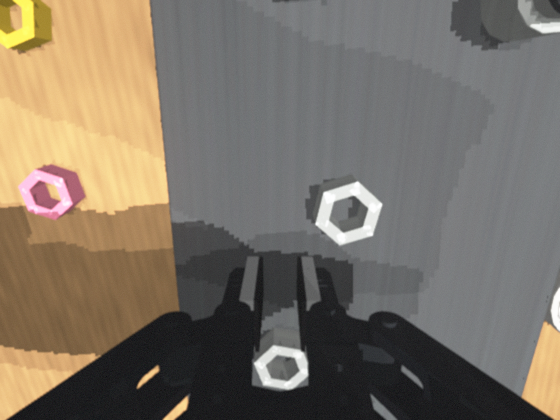

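The nut lies straight ahead at (281,366). Pushing nut0 over the edge now.

Emit:
arm_command --steps '[0.82,0.001,0.01,-0.001,0,0.82,0.001,0.018,-0.001,0,0.82,0.001,0.03,-0.001,0,0.82,0.001,0.043,-0.001,0,0.82,0.001,0.056,-0.001,0,0.82,0.001,0.069,-0.001,0,0.82,0.001,0.082,-0.001,0,0.82,0.001,0.095,-0.001,0,0.82,0.001,0.108,-0.001,0,0.82,0.001,0.122,-0.001,0,0.82,0.001,0.125,-0.001,0,0.82,0.001,0.125,-0.002,0]'

```text
time_s: 3.2
eef_pos: [0.4654, -0.1352, 0.0467]
ee_rot: [0.999, -0.048, -0.001, 0.001]
contact_force: [0.8, -0.3, 0.2]
opening: 0.0156
```

```bash
python3 - <<'E'
from h import *
st=bot.get_state(); print(st["time_s"],st["eef_pos"],st["contact_force"],topl(st["eef_pos"]))
im=eyes.read_camera("scene"); cv2.imwrite("pics/s3.png",cv2.resize(im[150:310,80:440,::-1],None,fx=2.2,fy=2.2))
p=tow((-.0125,-.0040+.042)); print(p,shift([*p,.0435],st))
E
```

```text
3.2 [ 0.4654 -0.1352  0.0467] [ 0.781  -0.3022  0.1993] [-0.0384 -0.1654]
[0.5111 0.0647] (array([ 0.0261, -0.2034,  0.0027]), np.float64(0.04846257578488496))
```

View pics/s3.png

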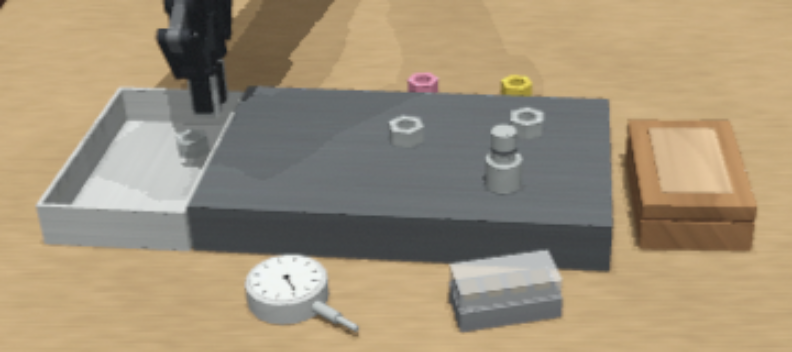

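Nut0 is in the tray at crop pixel (190,140). I'll lift and go behind nut1.

Emit:
arm_command --steps '[0.82,0,0,-0.035,0,0.82,0.005,-0.02,-0.055,0,0.82,0.01,-0.055,-0.055,0,0.82,0.015,-0.09,-0.055,0,0.82,0.02,-0.125,-0.055,0,0.82,0.026,-0.16,-0.055,0,0.82,0.026,-0.19,-0.055,0,0.82,0.026,-0.203,-0.055,0,0.82,0.026,-0.203,-0.055,0,0.82,0.026,-0.203,-0.055,0]'

```text
time_s: 4.08
eef_pos: [0.5106, 0.0664, 0.1014]
ee_rot: [0.999, -0.046, -0.001, 0.001]
contact_force: [-0.1, -0.1, -0.1]
opening: 0.0156
```

```bash
python3 - <<'E'
from h import *
st=bot.get_state(); print(st["time_s"],st["eef_pos"],st["contact_force"],topl(st["eef_pos"]))
im=eyes.read_camera("wrist"); cv2.imwrite("pics/w4.png",im[:,:,::-1])
p=tow((-.0125,-.0040+.042)); print(p,shift([*p,.0435],st))
E
```

```text
4.0833 [0.5106 0.0664 0.1014] [-0.0816 -0.1025 -0.1105] [-0.0132  0.0396]
[0.5111 0.0647] (array([0.0007, 0.0015, 0.0579]), np.float64(0.2705897729818807))
```

View pics/w4.png

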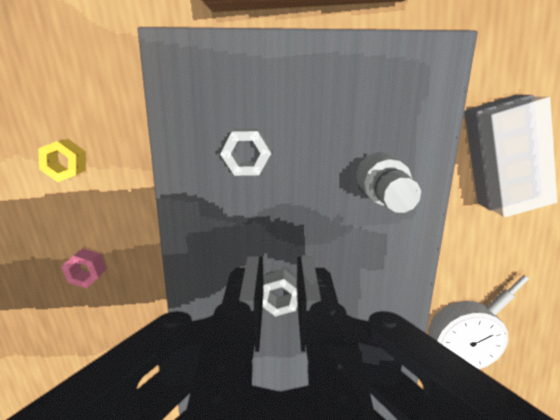

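Nut1 is centred at (281,296). The plug (395,190) and nut2 (245,153) are clear of the fingers, so I lower.

Emit:
arm_command --steps '[0.82,0,0.001,0.025,0,0.82,0,0.001,0.045,0,0.82,0,0.001,0.056,0,0.82,0,0.001,0.058,0,0.82,0,0.001,0.058,0]'

```text
time_s: 4.55
eef_pos: [0.5099, 0.0625, 0.0431]
ee_rot: [0.999, -0.049, -0.001, 0.001]
contact_force: [0.4, 0.8, -0.4]
opening: 0.0152
```

```bash
python3 - <<'E'
from h import *
st=bot.get_state(); print(st["time_s"],st["eef_pos"],st["contact_force"],topl(st["eef_pos"]))
p=tow((-.0125,-.162)); print(p,shift([*p,.0435],st))
E
```

```text
4.55 [0.5099 0.0625 0.0431] [ 0.4467  0.841  -0.422 ] [-0.0135  0.0356]
[ 0.4916 -0.1343] (array([0.0009, 0.1976, 0.0002]), np.float64(0.023887307624846546))
```

Emit:
arm_command --steps '[0.82,0.001,0.01,-0.001,0,0.82,0.001,0.018,-0.001,0,0.82,0.001,0.032,-0.001,0,0.82,0.001,0.05,-0.001,0,0.82,0.001,0.068,-0.001,0,0.82,0.001,0.086,-0.001,0,0.82,0.001,0.105,-0.001,0,0.82,0.001,0.124,-0.001,0,0.82,0.001,0.143,-0.001,0,0.82,0.001,0.162,-0.001,0,0.82,0.001,0.181,-0.001,0,0.82,0.001,0.2,-0.001,0]'

```text
time_s: 5.55
eef_pos: [0.4914, -0.1391, 0.0458]
ee_rot: [0.999, -0.049, -0.001, 0.002]
contact_force: [0.4, 0.7, -0.3]
opening: 0.015
```

Emit:
arm_command --steps '[0.82,0,0.003,0,0,0.82,0,0.003,-0.001,0]'

```text
time_s: 5.72
eef_pos: [0.4908, -0.1448, 0.0476]
ee_rot: [0.999, -0.051, -0.0, 0.002]
contact_force: [-0.3, -0.4, 0.7]
opening: 0.0152
```

```bash
python3 - <<'E'
from h import *
st=bot.get_state(); print(st["time_s"],st["eef_pos"],st["contact_force"],topl(st["eef_pos"]))
im=eyes.read_camera("scene"); cv2.imwrite("pics/s5.png",cv2.resize(im[150:310,80:440,::-1],None,fx=2.2,fy=2.2))
p=tow((-.031,.0875+.042)); print(p,shift([*p,.0435],st))
E
```

```text
5.7167 [ 0.4908 -0.1448  0.0476] [-0.319  -0.3862  0.681 ] [-0.0122 -0.1725]
[0.5016 0.1576] (array([-0.0204, -0.3019,  0.0027]), np.float64(-0.3012793847388175))
```

View pics/s5.png

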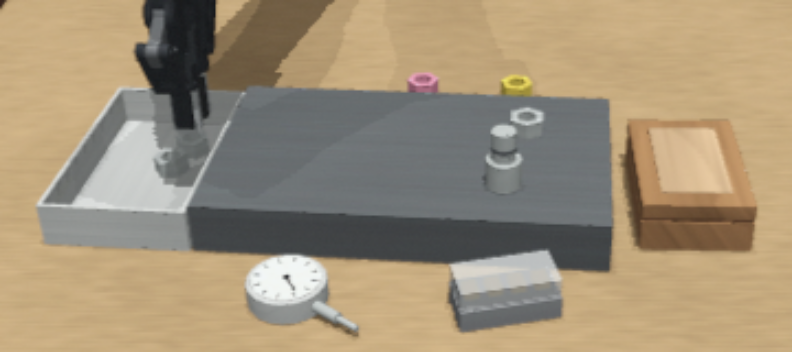

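Nut1 is in the tray at (165,160). Next I go behind nut2, lifting first.

Emit:
arm_command --steps '[0.82,0,0,-0.035,0,0.82,-0.003,-0.02,-0.055,0,0.82,-0.006,-0.055,-0.055,0,0.82,-0.009,-0.09,-0.055,0,0.82,-0.012,-0.125,-0.055,0,0.82,-0.015,-0.16,-0.055,0,0.82,-0.018,-0.195,-0.055,0,0.82,-0.02,-0.23,-0.055,0,0.82,-0.02,-0.265,-0.055,0,0.82,-0.02,-0.29,-0.055,0,0.82,-0.02,-0.302,-0.055,0,0.82,-0.02,-0.302,-0.055,0]'

```text
time_s: 6.77
eef_pos: [0.5011, 0.1645, 0.1015]
ee_rot: [0.999, -0.047, -0.0, 0.001]
contact_force: [0.3, 0.1, 0.5]
opening: 0.0155
```

```bash
python3 - <<'E'
from h import *
st=bot.get_state(); print(st["time_s"],st["eef_pos"],st["contact_force"],topl(st["eef_pos"]))
im=eyes.read_camera("wrist"); cv2.imwrite("pics/w6.png",im[:,:,::-1])
p=tow((-.031,.0875+.042)); print(p,shift([*p,.0435],st))
E
```

```text
6.7667 [0.5011 0.1645 0.1015] [0.3045 0.1058 0.4833] [-0.0321  0.1363]
[0.5016 0.1576] (array([0.0011, 0.0067, 0.0581]), np.float64(0.21513245871613867))
```

View pics/w6.png

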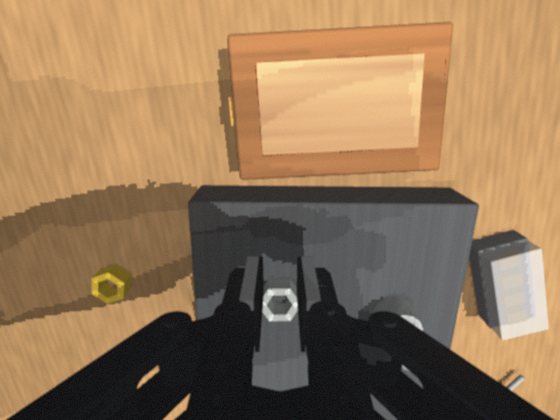

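Nut2 is centred at (280,304). The case and plug are clear. Lowering.

Emit:
arm_command --steps '[0.82,0.001,0.006,0.025,0,0.82,0.001,0.006,0.045,0,0.82,0.001,0.006,0.056,0,0.82,0.001,0.006,0.058,0,0.82,0.001,0.006,0.058,0]'

```text
time_s: 7.23
eef_pos: [0.5011, 0.1536, 0.0432]
ee_rot: [0.999, -0.049, -0.001, 0.002]
contact_force: [-0.4, 0.4, 0.7]
opening: 0.0154
```

```bash
python3 - <<'E'
from h import *
st=bot.get_state(); print(st["time_s"],st["eef_pos"],st["contact_force"],topl(st["eef_pos"]))
for y in(-.05,-.165): print(shift([*tow((-.031,y)),.0435],st))
E
```

```text
7.2333 [0.5011 0.1536 0.0432] [-0.4028  0.4461  0.7482] [-0.0311  0.1255]
(array([0.0003, 0.1755, 0.0005]), np.float64(-0.06946884794131526))
(array([0.0004, 0.2905, 0.001 ]), np.float64(-0.06946884794131526))
```

```bash
python3 - <<'E'
from h import *
im=eyes.read_camera("top"); cv2.imwrite("pics/t7.png",cv2.resize(im[160:320,180:470,::-1],None,fx=2.7,fy=2.7,interpolation=2))
E
```

```text
(no output)
```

View pics/t7.png

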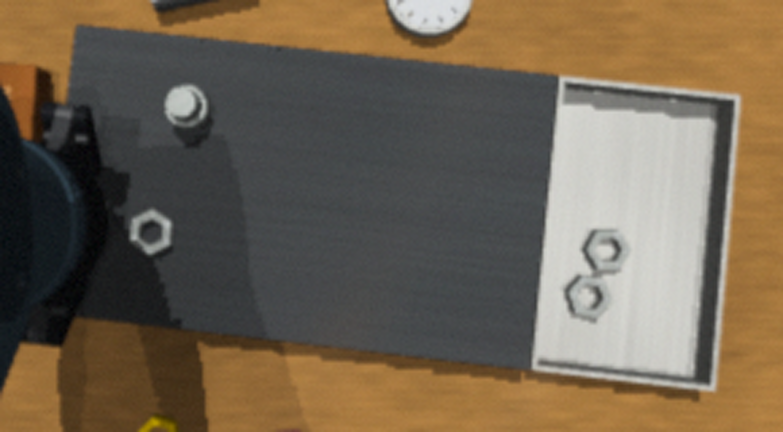

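Both nuts lie flat in the tray at (605,250) and (586,297). I'll steer nut2 gently towards +x so that it lands clear of them.

Emit:
arm_command --steps '[0.82,0,0.01,-0.001,0,0.82,0.001,0.02,-0.001,0,0.82,0.002,0.032,-0.001,0,0.82,0.004,0.046,-0.001,0,0.82,0.007,0.06,-0.001,0,0.82,0.01,0.075,0,0,0.82,0.013,0.09,0,0,0.82,0.017,0.105,0,0,0.82,0.021,0.12,0,0,0.82,0.025,0.135,0,0,0.82,0.029,0.149,0,0,0.82,0.032,0.16,0,0]'

```text
time_s: 8.28
eef_pos: [0.5179, -0.0112, 0.045]
ee_rot: [0.999, -0.05, 0.0, 0.002]
contact_force: [-0.3, 0.0, -0.2]
opening: 0.0152
```

```bash
python3 - <<'E'
from h import *
st=bot.get_state(); print(st["time_s"],st["eef_pos"],st["contact_force"],topl(st["eef_pos"]))
im=eyes.read_camera("wrist"); cv2.imwrite("pics/w8.png",im[:,:,::-1])
for y in(-.165,): print(shift([*tow((.027,y)),.0435],st))
E
```

```text
8.2833 [ 0.5179 -0.0112  0.045 ] [-0.2736  0.0107 -0.1518] [ 0.0017 -0.0369]
(array([0.0257, 0.128 , 0.0021]), np.float64(-0.183535561266632))
```

View pics/w8.png

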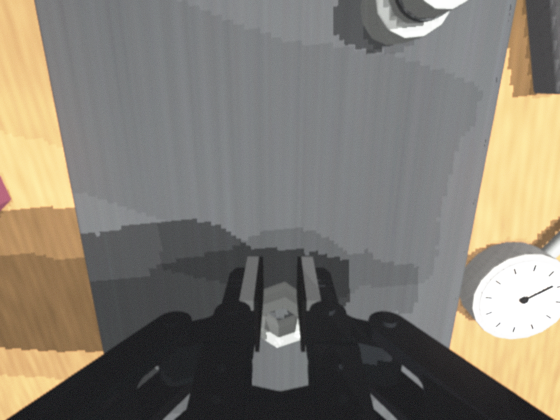

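Nut2 is cradled centrally at (281,325). I continue over the edge.

Emit:
arm_command --steps '[0.82,0.002,0.01,0.001,0,0.82,0.005,0.022,0.001,0,0.82,0.008,0.035,0.001,0,0.82,0.012,0.05,0.001,0,0.82,0.016,0.066,0.001,0,0.82,0.02,0.082,0.001,0,0.82,0.024,0.098,0.001,0,0.82,0.026,0.115,0,0,0.82,0.027,0.13,0,0,0.82,0.027,0.134,0,0,0.82,0.027,0.134,0,0]'

```text
time_s: 9.25
eef_pos: [0.5309, -0.1513, 0.0461]
ee_rot: [0.999, -0.053, 0.001, 0.003]
contact_force: [0.1, 1.4, 0.3]
opening: 0.0153
```

Emit:
arm_command --steps '[0.82,0,0,-0.035,0,0.82,0,-0.01,-0.07,0,0.82,0,-0.045,-0.1,0,0.82,0,-0.085,-0.13,0,0.82,0,-0.12,-0.15,0,0.82,0,-0.16,-0.15,0,0.82,0,-0.2,-0.15,0,0.82,0,-0.24,-0.15,0,0.82,0,-0.28,-0.15,0,0.82,0,-0.32,-0.15,0,0.82,0,-0.32,-0.15,0,0.82,0,-0.32,-0.15,0]'

```text
time_s: 10.25
eef_pos: [0.5632, 0.1732, 0.1935]
ee_rot: [0.999, -0.049, -0.0, 0.003]
contact_force: [0.0, -0.5, -0.4]
opening: 0.0154
```

```bash
python3 - <<'E'
from h import *
st=bot.get_state(); print(st["time_s"],st["eef_pos"],st["contact_force"],st["qvel"])
im=eyes.read_camera("top"); cv2.imwrite("pics/t9.png",cv2.resize(im[110:340,130:470,::-1],None,fx=2.3,fy=2.3,interpolation=2))
im=eyes.read_camera("scene"); cv2.imwrite("pics/s9.png",cv2.resize(im[150:310,80:440,::-1],None,fx=2.2,fy=2.2))
E
```

```text
10.25 [0.5632 0.1732 0.1935] [ 0.0234 -0.4737 -0.3944] [ 0.0564 -0.0141  0.0652  0.0342  0.0185  0.0021  0.0172]
```

View pics/t9.png

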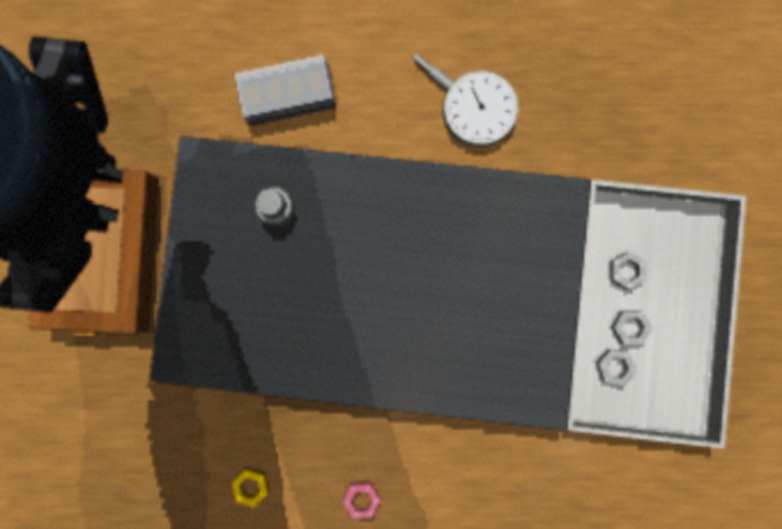

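View pics/s9.png

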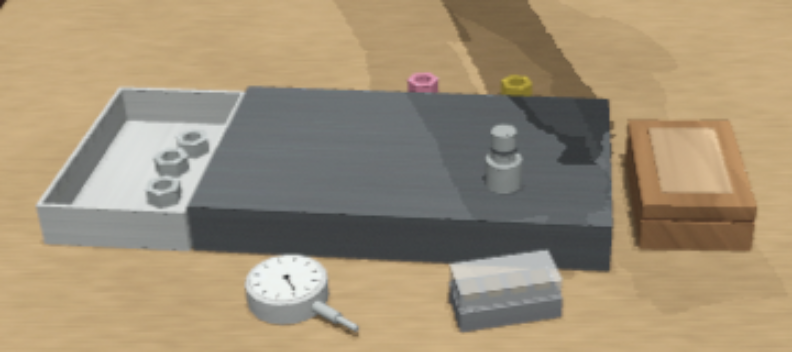

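All three nuts lie flat in the tray, at top-crop pixels (626,272), (630,328) and (615,368). The plug, case, dial and insert box look unmoved and the arm is clear. I'm handing in.

```bash
python3 - <<'E'
from h import *
a=cv2.imread("pics/scene0.png").astype(int); im=eyes.read_camera("scene")[:,:,::-1].astype(int)
for n,(u0,v0,u1,v1) in dict(plug=(296,205,322,240),dial=(190,262,245,303),box=(282,262,338,300)).items():
    print(n,np.abs(a-im)[v0:v1,u0:u1].mean())
print(bot.hand_in())
E
```

```text
plug 9.219780219780219
dial 4.090317812269031
box 3.7854010025062657
the job is handed in; nothing more can be done
None
```

All three steel nuts are in the tray, and the job is handed in after about 10.4 s of the 64 s allowed. I pushed them one at a time (nut0, nut1, nut2) with the partly closed fingertips and never picked one up.

- **Nuts:** the last top and scene pictures show all three lying flat in the tray.
- **Plug, case, dial and insert box:** they look unmoved in the last pictures. The scene picture before and after differed little at the dial (4.1 grey levels) and insert box (3.8). It differed more at the plug (9.2), probably from the arm's shadow falling there. I didn't do this check for the case.
- **Look-alikes:** the yellow and pink nuts were not touched.
- **Forces:** the readings at the end of each move stayed under about 2 N.

No check failed. The top and scene cameras agreed on the nut positions to within about 2 mm. The scene view of the plate's +x corners was up to about 11 mm off the top view; I used the top view.

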